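# Roll the thumbwheel of the board jig to the gauge mark

### The arm

A 6-joint arm with a two-finger parallel gripper is mounted at the origin on a cart in front of the work surface, level with it; the furniture and walls round the work are solid. World frame = base frame: x ahead of the robot, y to its left, z up, the work surface at z = 0. Lengths are in mm, angles in rad, forces in N, time in s.
With the tool pointing down it reaches from about 350 to 975 mm from the base axis. Payload 7.1 kg.
Tool frame: the origin (TCP) lies at the very end of the fingers, on their centre line; the grasp point (between the pads) lies 19 mm behind it; z points along the fingers, y is the line along which they close (so a half turn about z gives the same grasp; the last joint's range is limited). The gripper opens to 88 mm and grips with 3 to 60 N. Pads are 20 mm wide; open, the fingers measure 115 mm over their backs; the gripper's body (75 mm by 178 mm) begins 61 mm behind the grasp point.
Start: joints at [-1.19, 0.423, 1.63, -0, 1.089, -0.019], TCP at [243.287, -575.688, 222.675] pointing down, gripper open.
Joint ranges: [-3, 3], [-0.9, 2.11], [0.09, 2.58], [-1.31, 4.45], [0.11, 2.69], [-2.54, 2.54]. Speed limits (rad/s): [2.39, 2.39, 3.01, 3.14, 3.14, 3.14].

### API

Orientations are given as a rotation vector (axis times angle).
In Python, from workcell import * gives the robot as it stands.
- The arm moves only by the tool step_arm, never from a script. Its argument "deltas" is a list of rows, each a list of 3 entries, a list of its own where there are three numbers: the shift along the tool's x, y, z in units of 300 mm (1.0 is 300 mm), then the turn, a rotation vector about the tool's x, y, z in units of 1.5 rad (1.0 is 1.5 rad), then the gripper command: -1 is shut, 1 is fully open, values between are in proportion. In form: [[[dx, dy, dz], [rx, ry, rz], gripper], ...]. A call has 1 to 20 rows; each row is the pose to reach, as a shift and turn from the pose commanded when the call began, along the tool's axes at that moment; what a row does not reach only later rows make up. A row lasts 1/12 s, in which the tool goes at most 41.7 mm and 7.16 degrees, less where a joint would pass 70% of its speed; a pose out of reach is approached as far as the arm can. A call with a number of a shift or a turn outside -1 to 1 is refused whole. A call with a gripper value outside its range is refused whole. The fingers move at their own pace and stop on an object; the grip force is fixed at half the most. Time passes only in rows, so rows that repeat a pose let the fingers close. It gives the time, the measured TCP pose, the force, the opening and the grip force at its end, in the units of the state.
- get_obs(): the state, without advancing time (a new reading comes with each control period).
- get_image(name): name is "side" or "top"; returns a dict with "pixels" (384x512x3 uint8, red, green, blue), "fx", "fy", "cx", "cy" (pixels), "T" (4x4, takes a point from camera to world coordinates). Camera axes: x right, y down, z forward; pixel columns grow to the right and rows downward; lengths in mm; the calibration is good to about 2 mm. A picture is of the moment at which its call begins. There is no depth.
- close_job(): hands the job in; it is judged then, once.
The state is a dict: "t": time; "qpos": joint angles; "qvel": joint speeds; "joint_torque": joint torques, N m; "ee_pos": TCP position; "orientation": TCP orientation; "ft_force": force on the tool from outside, world axes, zero at the start; "moment": the same for the moment, N m; "width": finger opening in mm; "grasp_force": force on a finger pad.
Only numpy, scipy, OpenCV 4.12 (cv2) and the standard library are available. Lean on these libraries where they do the work, as an engineer would, in place of code of your own. Each camera call takes 0.05 s, during which the arm holds its last target. There are 200 camera calls.

### The job

Set the gap of the board-holding jig for the next job: pressing only lightly, roll the top of its knurled thumbwheel away from the near end, stroke after stroke under a fingertip, until the pointer on the moving jaw stands in the slot of the gauge block beside it; do not run past the slot. Move the jaw only by the wheel: do not touch the jaw or the gauge block, and leave the small things lying round the jig where they are. Finish with the hand clear.

Things in the scene. Friction and masses are not known exactly. Their poses are not given: they have to be found in the camera images.
- gap_jig: the jig's dark base plate, 212 x 108 x 8 mm (x, y, z), fixed to the bench; origin at the centre of its underside, on the bench. Its x axis runs along the jig from the thumbwheel (near end) to the fixed jaw (far end), z up. The thumbwheel at x = -70 mm, y = 0 is the tallest part.
- jig_deck: aluminium deck on four sprung feet above the base, same outline, carrying all other parts; origin under its centre, 16 mm above the bench; top at 28 mm. Fixed dark jaw at x = +83..+97 mm, top 64 mm above the bench. Pressed at the wheel the whole deck starts to sink at about 1.3 N, then 1 N per mm, and stops hard after 6 mm.
- wheel_top (a point): crest of the thumbwheel's rim, 84.5 mm above the bench when not pressed; sinks with the deck. Axes as the jig's. Pressing it 3 to 5 mm down gives enough grip to roll it. The wheel stands between two dark cheeks (46 mm long in x, outer faces at y = +-22 mm, tops 72 mm above the bench).
- adjuster_wheel: knurled steel thumbwheel, 45 mm in diameter, 24 mm wide, on a level axle along the jig's y; origin at its centre, 62 mm above the bench; the body turns with it. Rolling its top towards the jig's +x closes the gap: the jaw advances 10 mm per radian, about 4.5 mm per 10 mm of rim. It stays where it is left; rolling it back opens the gap.
- moving_jaw: moving aluminium jaw, a block 16 x 76 x 30 mm (x, y, z), top 60 mm above the bench, driven by the wheel along the jig's +x by up to 60 mm; origin under its centre, 16 mm above the bench. Not to be touched.
- pointer (a point): tip of the jaw's pointer, a steel blade 2 mm wide in x that sticks out on the jig's +y side, 46 mm above the bench; it passes over the gauge block. Axes as the jig's.
- gauge_mark (a point): middle of the slot in the gauge block, 44 mm above the bench, below the pointer's path. The slot, with a light floor, runs along y and is 7 mm wide in x. Axes as the jig's. At the start it lies 20 to 42 mm in +x from the pointer; its place differs each time.
- gauge_rider: the dark gauge block, 19 x 16 x 10 mm (x, y, z), on a ruled steel rail on the jig's +y side; origin at the middle of its underside, 34 mm above the bench. Not to be touched.
- driver_blue: bystander: small screwdriver 165 mm long lying left (+y) of the jig, loose, origin under its middle
- spare_board: bystander: small circuit board 95 x 52 x 4 mm lying left (+y) of the jig beyond the screwdriver, loose
- jumper_reel: bystander: small wire reel 44 mm across, 22 mm high, lying right (-y) of the jig near the wheel, loose
- usb_stick: bystander: memory stick 17 x 53 x 8 mm lying right (-y) of the jig, loose

How it is judged (in metres and radians):
On the way, in this order (a step that is already met when the one before it is completed fails the run):
1. a fingertip rolls the wheel and the jaw has advanced by more than 6 mm (contact force between the fingers and adjuster_wheel above 0.3 N and distance of pointer from where it was at the start of the episode above 0.006 m), for 0.02 s.
2. the pointer stands in the slot of the gauge block (x of pointer in the frame of gauge_mark between -0.0025 and 0.0025 m), for 0.2 s.
At the end, for the whole second after the job is handed in: the pointer is within 2.5 mm of the middle of the slot along the jig, the jaw is at rest, the gauge block has not moved (2 mm) and the loose things lie where they were (10 mm) (all of step 2 and linear speed of moving_jaw below 0.002 m/s and distance of gauge_mark from where it was at the start of the episode below 0.002 m and distance of each of driver_blue, spare_board, jumper_reel, usb_stick from where it was at the start of the episode below 0.01 m); the robot touches nothing.
It fails at once if the pointer ran past the middle of the slot by more than 5 mm (x of pointer in the frame of gauge_mark above 0.005 m).
It fails at once if the robot touched the moving jaw (contact force between any of the arm, the fingers and moving_jaw above 0.5 N).
It fails at once if the robot touched the gauge block (contact force between any of the arm, the fingers and gauge_rider above 0.5 N).
It fails at once if the wheel was pressed with more than 35 N (contact force between the fingers and adjuster_wheel above 35 N).
It fails at once if a loose bystander was pushed away or lifted (more than 10 mm) (distance of any of driver_blue, spare_board, jumper_reel, usb_stick from where it was at the start of the episode above 0.01 m).
It also fails if it takes over 51 s, if anything falls off the work surface, if the arm or the gripper's body presses on something with over 40 N, if the wrist force passes 120 N, or if a joint passes its speed limit or range.

## Working session

There is one attempt and no reset: what is moved stays moved. The work goes in short steps, Python scripts to look and compute and a tool call to move; the robot and the scene stay as the last step left them, time stands still between calls to the robot, and variables do not carry over. Pictures are saved under pics/ and viewed, at most 10 in all, crops included, and the job is handed in when it is done.

Besides the shell and the picture viewer there is one more tool, called as a command line: name --argument value ..., lists and objects as JSON in quotes. step_arm: Moves the arm, as the interface text tells. Its arguments: {"type":"object","properties":{"deltas":{"type":"array","items":{"type":"array"}}},"required":["deltas"]}

```bash
mkdir -p pics; python3 - <<'E'
from workcell import *
import cv2,numpy as np
o=get_obs();print(o['t'],o['ee_pos'],o['orientation'],o['ft_force'])
for n in("top","side"):
    i=get_image(n);print(n,i['fx'],i['fy'],i['cx'],i['cy'],np.array(i['T']).round(4).tolist())
    cv2.imwrite(f'pics/{n}0.png',i['pixels'][:,:,::-1])
    np.savez(f'{n}.npz',T=i['T'],k=[i['fx'],i['fy'],i['cx'],i['cy']])
E
```

```text
0.0 [ 243.07861328 -575.21894661  221.91888678] [-3.07762124e+00 -6.23465287e-01  4.28900300e-04] [-0.07815671 -1.34375374 -0.54053969]
top 373.6949224055342 373.6949224055342 260.74902806838026 190.0828733019237 [[0.0757, -0.9758, 0.205, 407.0549], [-0.9971, -0.0755, 0.009, 76.002], [0.0067, -0.2051, -0.9787, 926.8242], [0.0, 0.0, 0.0, 1.0]]
side 350.9836855497414 350.9836855497414 252.94995393152067 194.9256962296407 [[0.9868, -0.0732, 0.1443, 441.2364], [-0.1615, -0.4988, 0.8516, -650.1977], [0.0096, -0.8636, -0.504, 518.2611], [0.0, 0.0, 0.0, 1.0]]
```

View pics/top0.png

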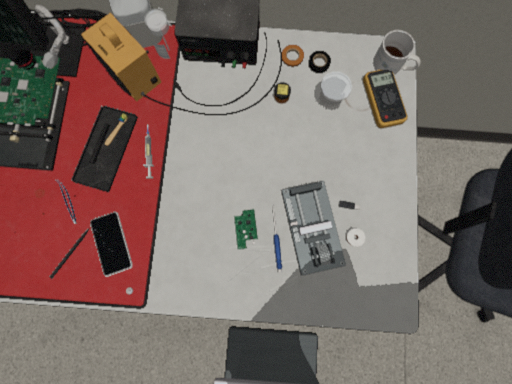

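View pics/side0.png

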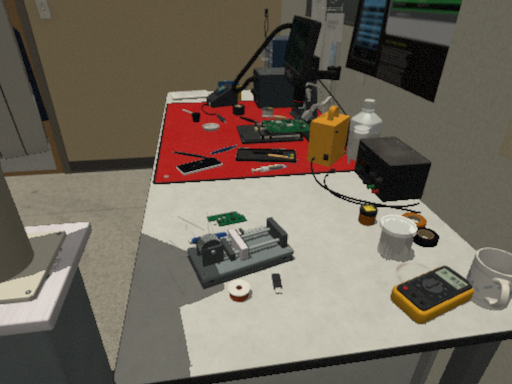

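The top view shows the jig centred near (314,227), with the wheel near (322,252), the jaw at (316,228) and the reel at (356,237). The side view shows it near (240,248). I'll enlarge both.

```bash
python3 - <<'E'
import cv2
a=cv2.imread('pics/top0.png')[175:280,270:370]; b=cv2.imread('pics/side0.png')[210:290,180:300]
cv2.imwrite('pics/c1.png',cv2.resize(a,None,fx=5.7,fy=5.7,interpolation=cv2.INTER_CUBIC))
cv2.imwrite('pics/c2.png',cv2.resize(b,None,fx=6.5,fy=6.5,interpolation=cv2.INTER_CUBIC))
E
```

```text
(no output)
```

View pics/c1.png

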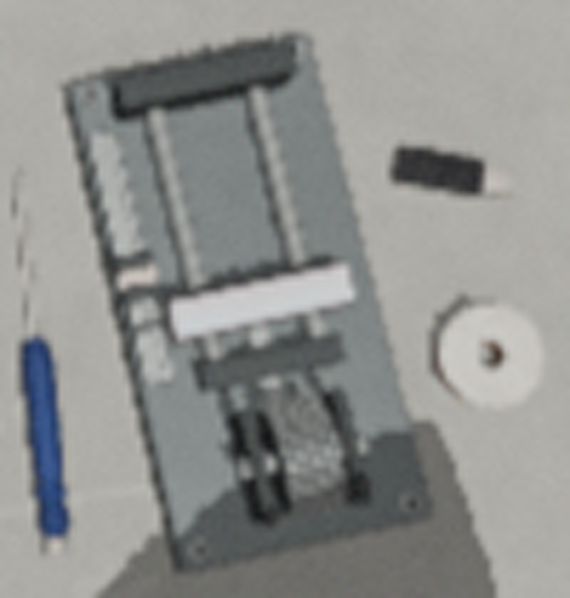

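View pics/c2.png

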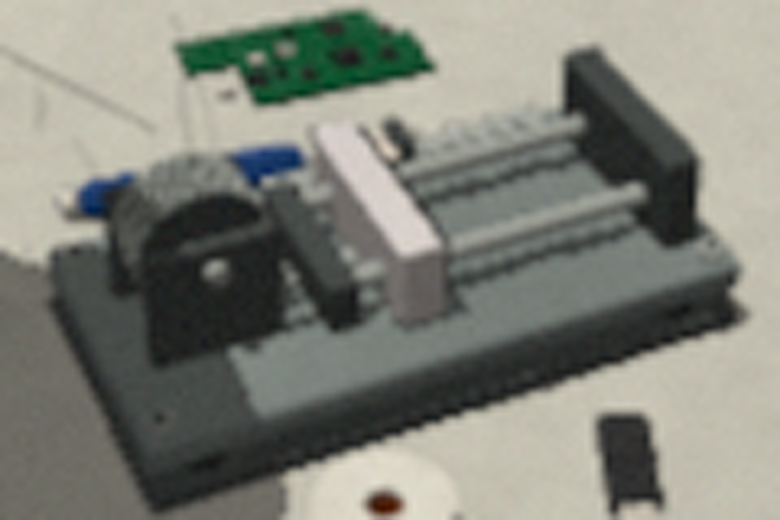

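The top crop shows the deck corners at (67,85), (308,37), (430,515) and (178,570), the wheel around (305,430), the slot's light floor at (138,275) and the pointer line near (145,325). The jaw top runs from (172,318) to (352,282). Next I'll fit the jig pose.

```bash
cat >h.py <<'E'
import numpy as np
from scipy.optimize import least_squares
C={}
for n in("top","side"):
    d=np.load(n+'.npz');C[n]=(d['T'],d['k'])
def proj(n,P):
    T,k=C[n];p=(np.atleast_2d(P)-T[:3,3])@T[:3,:3]
    return np.c_[k[0]*p[:,0]/p[:,2]+k[2],k[1]*p[:,1]/p[:,2]+k[3]]
def ray(n,uv,z):
    T,k=C[n];d=T[:3,:3]@[(uv[0]-k[2])/k[0],(uv[1]-k[3])/k[1],1];return T[:3,3]+d*(z-T[2,3])/d[2]
def c1(u,v):return np.array([270+u/5.7-.41,175+v/5.7-.41])
def c2(u,v):return np.array([180+u/6.5-.42,210+v/6.5-.42])
def w(q,p):
    c,s=np.cos(q[2]),np.sin(q[2]);p=np.atleast_2d(p)
    return np.c_[q[0]+c*p[:,0]-s*p[:,1],q[1]+s*p[:,0]+c*p[:,1],p[:,2]]
def j(q,P):
    c,s=np.cos(q[2]),np.sin(q[2]);x,y=P[0]-q[0],P[1]-q[1];return np.array([c*x+s*y,-s*x+c*y])
E
python3 - <<'E'
from h import *
L=np.array([[106,54,28],[106,-54,28],[-106,-54,28],[-106,54,28]])
m=np.array([c1(67,85),c1(308,37),c1(430,515),c1(178,570)])
s=np.array([c2(740,268),c2(155,480)])
r=least_squares(lambda q:np.r_[(proj('top',w(q,L))-m).ravel(),(proj('side',w(q,L[[1,2]]))-s).ravel()],[330,-60,.2])
q=r.x;print(q,r.fun.round(2));np.save('q.npy',q)
print('top corners',proj('side',w(q,L[[0,1,2,3]])),)
print('slot',j(q,ray('top',c1(138,275),43)),'ptr',j(q,ray('top',c1(143,325),46)))
print('jaw top ends',j(q,ray('top',c1(172,318),60)),j(q,ray('top',c1(352,282),60)))
print('wheel top',w(q,[[-70,0,84.5]]),(proj('top',w(q,[[-70,0,84.5]]))-[269.6,174.6])*5.7,(proj('side',w(q,[[-70,0,84.5]]))-[179.6,209.6])*6.5)
print('slot side view',j(q,ray('side',c2(383,142),43)))
E
```

```text
[ 5.15660492e+02 -4.92437904e+01  2.96876271e-01] [ 0.21 -0.19  0.39 -1.08  1.69  0.33  1.55  0.97  0.89 -1.14 -1.28 -3.83]
top corners [[270.56518053 224.05498796]
 [294.31886215 249.67175835]
 [202.15046794 279.59880698]
 [185.84438969 248.01313109]]
slot [17.58867296 45.99700312] ptr [-3.28963124 49.2504423 ]
jaw top ends [-4.12456226 38.67931257] [ -5.94696831 -36.65973867]
wheel top [[448.72264573 -69.72120946  84.5       ]] [[315.40110072 454.80033214]] [[187.53652768 174.72226346]]
slot side view [15.13055952 41.32259904]
```

```bash
python3 - <<'E'
from h import *
import cv2
L=np.array([[106,54,28],[106,-54,28],[-106,-54,28],[-106,54,28]])
m=np.array([c1(67,85),c1(308,37),c1(430,515),c1(178,570)])
s=np.array([c2(740,268)])
for use in (0,1):
    r=least_squares(lambda q:np.r_[(proj('top',w(q,L))-m).ravel(),use*(proj('side',w(q,L[[1]]))-s).ravel()],[330,-60,.2])
    q=r.x;print(q,r.fun.round(2))
np.save('q.npy',q)
print('slot',j(q,ray('top',c1(138,275),43)),'ptr',j(q,ray('top',c1(143,325),46)))
print('jaw top ends',j(q,ray('top',c1(172,318),60)),j(q,ray('top',c1(352,282),60)))
print('wheel top',w(q,[[-70,0,84.5]]))
# overlay model lines
a=cv2.imread('pics/c1.png');b=cv2.imread('pics/c2.png')
t=np.linspace(0,2*np.pi,49)
def box(x0,x1,y0,y1,z):return np.array([[x0,y0,z],[x1,y0,z],[x1,y1,z],[x0,y1,z],[x0,y0,z]])
S=[L[[0,1,2,3,0]],box(83,97,-38,38,64),box(-93,-47,-22,22,72)]+[np.c_[-70+22.5*np.cos(t),0*t+y,62+22.5*np.sin(t)] for y in(-12,12)]+[np.array([[-70,-12,84.5],[-70,12,84.5]])]
for s in S:
    for im,n,o,f in((a,'top',(269.59,174.59),5.7),(b,'side',(179.58,209.58),6.5)):
        cv2.polylines(im,[np.int32((proj(n,w(q,s))-o)*f)],False,(0,0,255),1)
b=cv2.resize(b,(570,380));a=cv2.resize(a,(540,567))
cv2.imwrite('pics/ov.png',cv2.copyMakeBorder(cv2.resize(np.hstack([a,cv2.copyMakeBorder(b,0,187,0,0,0)]),None,fx=.72,fy=.72),0,0,0,0,0))
E
```

```text
[ 5.15606603e+02 -4.69416303e+01  2.84768499e-01] [-0.27 -0.6   0.03 -0.98  0.27  0.67 -0.03  0.76  0.   -0.  ]
[ 5.15208572e+02 -4.73201290e+01  2.80847864e-01] [ 0.02 -0.55  0.36 -0.77  0.27  0.98 -0.07  0.89  0.53 -1.12]
slot [16.75021904 44.29944824] ptr [-4.17754851 47.21783787]
jaw top ends [-4.84294117 36.63468399] [ -5.45759984 -38.7238988 ]
wheel top [[447.9511173  -66.72205657  84.5       ]]
```

View pics/ov.png

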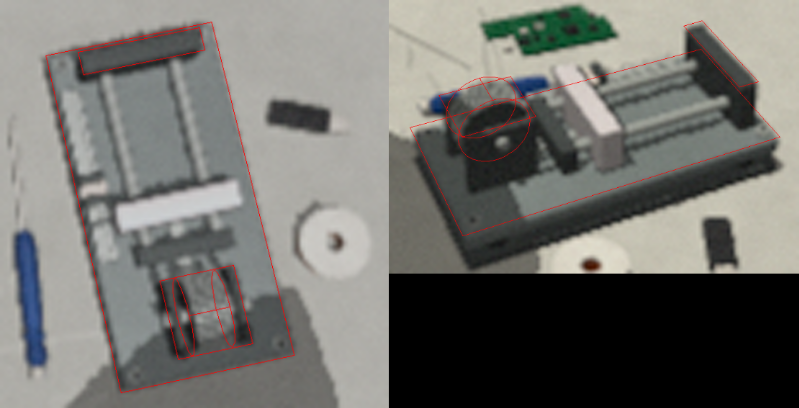

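The model overlay fits to about 2 mm. The wheel crest is at about (448,-67,84.5), the jig yaw is 0.28, and the slot is about 21 mm ahead of the pointer. I'll move now, with the fingers shut and tool x lined up with jig x.

step_arm --deltas '[[[0.62, -0.65, 0], [0, 0, 0.08], -1], [[0.62, -0.65, 0], [0, 0, 0.08], -1], [[0.62, -0.65, 0], [0, 0, 0.08], -1], [[0.62, -0.65, 0], [0, 0, 0.08], -1], [[0.62, -0.65, 0], [0, 0, 0.08], -1], [[0.62, -0.65, 0], [0, 0, 0.08], -1], [[0.62, -0.65, 0], [0, 0, 0.08], -1], [[0.62, -0.65, 0], [0, 0, 0.08], -1], [[0.62, -0.65, 0], [0, 0, 0.08], -1]]'

```text
t: 0.85
ee_pos: [339.0, -323.0, 222.7]
orientation: [3.11, 0.442, -0.0]
ft_force: [0.3, -0.4, 0.0]
width: 31.4
grasp_force: 0.0
```

```bash
cat >>h.py <<'E'
def tool(goal_jig,o,q):
    from scipy.spatial.transform import Rotation as R
    M=R.from_rotvec(o['orientation']).as_matrix()
    yaw=np.arctan2(M[1,0],M[0,0])
    print('t',o['t'],'ee',np.round(o['ee_pos'],1),'jig xy',j(q,o['ee_pos']).round(1),'yaw',yaw.round(3),'rz',((yaw-q[2])/1.5).round(3),'tilt',M[:,2].round(3),'F',np.round(o['ft_force'],2),'w',o['width'])
    print('delta/300',(M.T@(w(q,[goal_jig])[0]-o['ee_pos'])/300).round(4))
E
python3 - <<'E'
from h import *;from workcell import *
tool([-82,0,110],get_obs(),np.load('q.npy'))
E
```

```text
t 0.85 ee [ 339.  -323.   222.7] jig xy [-245.7 -216.1] yaw 0.282 rz 0.001 tilt [-0. -0. -1.] F [ 0.31 -0.44  0.04] w 31.39466679130866
delta/300 [ 0.5468 -0.7195  0.3755]
```

step_arm --deltas '[[[0.547, -0.72, 0.1], [0, 0, 0], -1], [[0.547, -0.72, 0.1], [0, 0, 0], -1], [[0.547, -0.72, 0.1], [0, 0, 0], -1], [[0.547, -0.72, 0.1], [0, 0, 0], -1], [[0.547, -0.72, 0.1], [0, 0, 0], -1], [[0.547, -0.72, 0.1], [0, 0, 0], -1], [[0.547, -0.72, 0.1], [0, 0, 0], -1], [[0.547, -0.72, 0.2], [0, 0, 0], -1], [[0.547, -0.72, 0.3], [0, 0, 0], -1], [[0.547, -0.72, 0.37], [0, 0, 0], -1], [[0.547, -0.72, 0.375], [0, 0, 0], -1], [[0.547, -0.72, 0.375], [0, 0, 0], -1], [[0.547, -0.72, 0.375], [0, 0, 0], -1]]'

```text
t: 1.93
ee_pos: [437.6, -71.7, 110.8]
orientation: [3.111, 0.436, 0.001]
ft_force: [-0.6, -1.1, -0.3]
width: 0.3
grasp_force: 0.0
```

```bash
python3 - <<'E'
from h import *;from workcell import *
import cv2
tool([-82,0,80.5],get_obs(),np.load('q.npy'))
a=get_image('side')['pixels'][200:290,180:300,::-1];b=get_image('top')['pixels'][175:280,270:370,::-1]
a=cv2.resize(a,None,fx=4,fy=4,interpolation=2);b=cv2.resize(b,None,fx=3.2,fy=3.2,interpolation=2)[:336]
a=cv2.copyMakeBorder(a,0,max(0,b.shape[0]-a.shape[0]),0,0,0)[:360];b=cv2.copyMakeBorder(b,0,a.shape[0]-b.shape[0],0,0,0)
cv2.imwrite('pics/m1.png',np.hstack([a,b])[:, :800])
E
```

```text
t 1.9333 ee [437.6 -71.7 110.8] jig xy [-81.3  -1.9] yaw 0.279 rz -0.002 tilt [ 0.001 -0.    -1.   ] F [-0.62 -1.1  -0.28] w 0.3047689409975488
delta/300 [-0.0024 -0.0064  0.101 ]
```

View pics/m1.png

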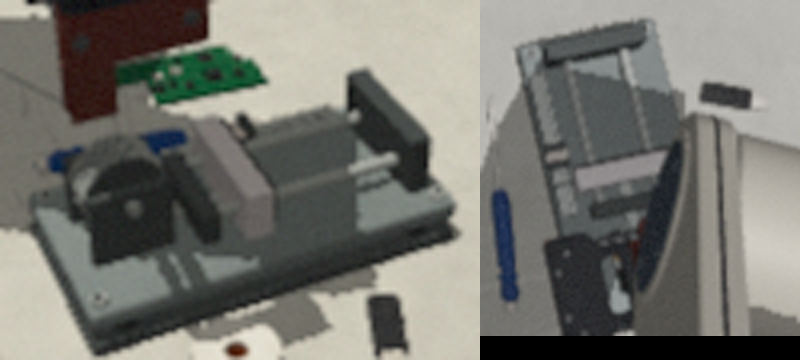

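The side view shows the shut fingertip above the near side of the wheel crest, tip about (95,120) and crest about (118,135). In the top view the pointer and slot are still visible, at (565,175) and (555,155). I'll press now.

step_arm --deltas '[[[0, -0.006, 0.04], [0, 0, 0], -1], [[0, -0.006, 0.07], [0, 0, 0], -1], [[0, -0.006, 0.08], [0, 0, 0], -1], [[0, -0.006, 0.085], [0, 0, 0], -1], [[0, -0.006, 0.09], [0, 0, 0], -1], [[0, -0.006, 0.095], [0, 0, 0], -1], [[0, -0.006, 0.098], [0, 0, 0], -1], [[0, -0.006, 0.098], [0, 0, 0], -1], [[0, -0.006, 0.098], [0, 0, 0], -1]]'

```text
t: 2.78
ee_pos: [436.4, -69.1, 81.0]
orientation: [3.111, 0.438, 0.0]
ft_force: [-1.1, -0.9, 3.7]
width: 0.5
grasp_force: 2.1
```

```bash
python3 - <<'E'
from h import *;from workcell import *
tool([-62,0,80.5],get_obs(),np.load('q.npy'))
E
```

```text
t 2.7833 ee [436.4 -69.1  81. ] jig xy [-81.7   0.9] yaw 0.28 rz -0.001 tilt [ 0. -0. -1.] F [-1.09 -0.87  3.74] w 0.48726353264412037
delta/300 [0.0657 0.003  0.0018]
```

step_arm --deltas '[[[0, 0, 0.003], [0, 0, 0], -1], [[0.005, 0, 0.003], [0, 0, 0], -1], [[0.01, 0, 0.003], [0, 0, 0], -1], [[0.016, 0, 0.003], [0, 0, 0], -1], [[0.022, 0, 0.003], [0, 0, 0], -1], [[0.028, 0, 0.003], [0, 0, 0], -1], [[0.034, 0, 0.003], [0, 0, 0], -1], [[0.04, 0, 0.003], [0, 0, 0], -1], [[0.046, 0, 0.003], [0, 0, 0], -1], [[0.052, 0, 0.003], [0, 0, 0], -1], [[0.058, 0, 0.003], [0, 0, 0], -1], [[0.064, 0, 0.003], [0, 0, 0], -1], [[0.064, 0, 0.003], [0, 0, 0], -1], [[0.064, 0, 0.003], [0, 0, 0], -1]]'

```text
t: 3.95
ee_pos: [455.3, -63.5, 80.1]
orientation: [-3.111, -0.438, -0.001]
ft_force: [-0.4, 0.6, 5.3]
width: 0.6
grasp_force: 2.7
```

```bash
cat > look.py <<'E'
import sys;from h import *;from workcell import *
import cv2
tool([-82,0,81],get_obs(),np.load('q.npy'))
b=np.mean([get_image('top')['pixels'][190:240,280:340,::-1].astype(float) for _ in range(3)],0)
a=np.mean([get_image('side')['pixels'][215:265,210:270,::-1].astype(float) for _ in range(3)],0)
f=lambda i:cv2.resize(i.clip(0,255).astype('uint8'),(396,330),interpolation=2)
cv2.imwrite(sys.argv[1],np.hstack([f(b),f(a)]))
E
python3 look.py pics/l1.png
```

```text
t 3.95 ee [455.3 -63.5  80.1] jig xy [-62.1   1. ] yaw 0.28 rz -0.001 tilt [ 0.001  0.    -1.   ] F [-0.4   0.55  5.3 ] w 0.5870049192393781
delta/300 [-0.0664  0.0035 -0.0031]
```

View pics/l1.png

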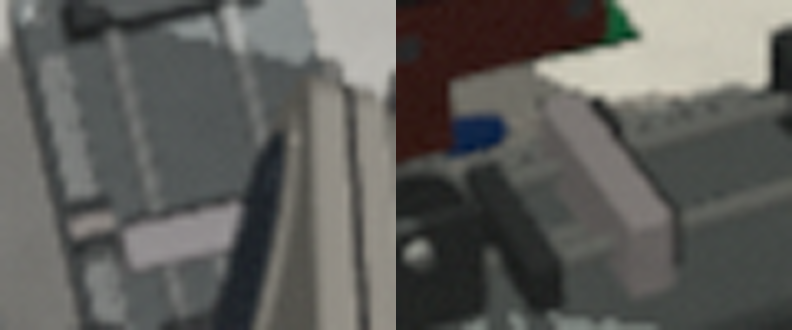

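The picture shows the jaw advanced. In the top crop its left end is centred at about (128,250), the slot's light floor is at about (92,223), and the pointer line is just below the floor at about y=243.

```bash
python3 - <<'E'
from h import *
q=np.load('q.npy')
f=lambda u,v:np.array([280+u/6.6-.42,190+v/6.6-.42])
print('jaw L end now',j(q,ray('top',f(128,250),56)),'slot',j(q,ray('top',f(92,223),39)),'dark',j(q,ray('top',f(95,243),42)))
E
```

```text
jaw L end now [ 2.46956159 36.39889087] slot [16.0357567  44.76672418] dark [ 8.49382475 45.65597364]
```

step_arm --deltas '[[[0, 0, -0.015], [0, 0, 0], -1], [[0, 0, -0.04], [0, 0, 0], -1], [[-0.064, 0, -0.04], [0, 0, 0], -1], [[-0.064, 0, -0.04], [0, 0, 0], -1], [[-0.064, 0, -0.022], [0, 0, 0], -1], [[-0.064, 0, -0.012], [0, 0, 0], -1], [[-0.064, 0, -0.006], [0, 0, 0], -1], [[-0.064, 0, 0], [0, 0, 0], -1], [[-0.064, 0, 0], [0, 0, 0], -1], [[-0.058, 0, 0], [0, 0, 0], -1], [[-0.052, 0, 0], [0, 0, 0], -1], [[-0.046, 0, 0], [0, 0, 0], -1], [[-0.04, 0, 0], [0, 0, 0], -1], [[-0.034, 0, 0], [0, 0, 0], -1], [[-0.028, 0, 0], [0, 0, 0], -1], [[-0.022, 0, 0], [0, 0, 0], -1], [[-0.016, 0, 0], [0, 0, 0], -1], [[-0.01, 0, 0], [0, 0, 0], -1], [[-0.005, 0, 0], [0, 0, 0], -1], [[-0.005, 0, 0], [0, 0, 0], -1]]'

```text
t: 5.92
ee_pos: [453.9, -64.0, 80.0]
orientation: [3.111, 0.438, 0.0]
ft_force: [-0.5, 0.2, 5.3]
width: 0.4
grasp_force: 2.7
```

step_arm --deltas '[[[0, 0, -0.02], [0, 0, 0], -1], [[0, 0, -0.1], [0, 0, 0], -1], [[-0.2, 0, -0.15], [0, 0, 0], -1], [[-0.4, 0.3, -0.15], [0, 0, 0], -1], [[-0.4, 0.3, -0.15], [0, 0, 0], -1], [[-0.4, 0.3, -0.15], [0, 0, 0], -1], [[-0.4, 0.3, -0.15], [0, 0, 0], -1], [[-0.4, 0.3, -0.15], [0, 0, 0], -1], [[-0.4, 0.3, -0.15], [0, 0, 0], -1]]'

```text
t: 6.67
ee_pos: [362.8, -183.7, 124.9]
orientation: [-3.111, -0.436, 0.0]
ft_force: [0.3, 0.1, -0.4]
width: 0.5
grasp_force: 0.0
```

```bash
python3 look.py pics/l2.png
```

```text
t 6.6667 ee [ 362.8 -183.7  124.9] jig xy [-184.2  -88.8] yaw 0.279 rz -0.002 tilt [-0.  0. -1.] F [ 0.27  0.05 -0.44] w 0.4701652015338093
delta/300 [ 0.34   -0.2967  0.1464]
```

View pics/l2.png

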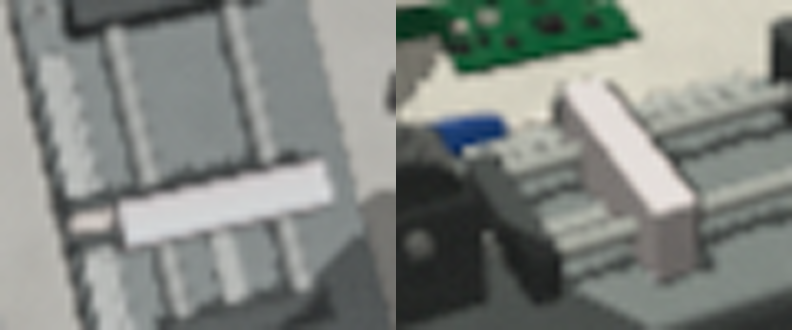

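The jaw's left end is now centred at about (124,223), its right end at about (330,180), and the slot floor at about (93,221). I'll work out what remains and print brightness profiles along the jig through the pointer's path.

```bash
cat > prof.py <<'E'
from h import *;from workcell import *;import cv2
q=np.load('q.npy')
f=lambda u,v:np.array([280+u/6.6-.42,190+v/6.6-.42])
print('L',j(q,ray('top',f(124,223),60)),'R',j(q,ray('top',f(330,180),60)),'slot',j(q,ray('top',f(93,221),43)))
I0=cv2.imread('pics/top0.png').astype(np.float32)
I1=np.mean([get_image('top')['pixels'][:,:,::-1].astype(np.float32) for _ in range(6)],0).astype(np.float32)
np.save('I1.npy',I1)
xs=np.arange(-20,34,1.5)
def pr(I,ys,z):
    P=np.mean([cv2.remap(I,*[np.float32(proj('top',w(q,np.c_[xs,0*xs+y,0*xs+z]))[:,k]).reshape(1,-1) for k in(0,1)],cv2.INTER_CUBIC)[0].mean(1) for y in ys],0);return P.round().astype(int)
A=[pr(I0,[39,41],44),pr(I1,[39,41],44),pr(I0,[43,45,47],44),pr(I1,[43,45,47],44),pr(I0,[49,51],44),pr(I1,[49,51],44),pr(I0,range(-25,25,5),60),pr(I1,range(-25,25,5),60)]
print('x   p40_0 p40_1 p45_0 p45_1 p50_0 p50_1 jaw0 jaw1')
print(np.c_[xs,np.array(A).T])
E
python3 prof.py
```

```text
L [11.71564735 36.15938298] R [ 11.79564514 -38.76365959] slot [16.28012355 44.72184444]
x   p40_0 p40_1 p45_0 p45_1 p50_0 p50_1 jaw0 jaw1
[[-20.  155.  161.  175.  182.  162.  169.  131.  135. ]
 [-18.5 150.  156.  178.  185.  155.  160.  137.  143. ]
 [-17.  149.  156.  179.  186.  151.  158.  134.  146. ]
 [-15.5 148.  159.  179.  186.  156.  164.  127.  144. ]
 [-14.  150.  163.  176.  183.  166.  173.  143.  144. ]
 [-12.5 149.  164.  174.  181.  172.  178.  176.  144. ]
 [-11.  145.  162.  177.  182.  170.  175.  198.  145. ]
 [ -9.5 142.  158.  176.  184.  159.  165.  205.  146. ]
 [ -8.  131.  154.  164.  186.  141.  158.  205.  145. ]
 [ -6.5 117.  155.  142.  186.  121.  158.  203.  145. ]
 [ -5.  102.  159.  124.  186.  108.  167.  203.  145. ]
 [ -3.5 101.  163.  125.  185.  126.  178.  202.  145. ]
 [ -2.  123.  168.  146.  186.  154.  181.  202.  143. ]
 [ -0.5 136.  166.  166.  185.  163.  177.  199.  138. ]
 [  1.  136.  158.  171.  180.  163.  168.  180.  129. ]
 [  2.5 134.  150.  171.  176.  155.  160.  138.  138. ]
 [  4.  124.  135.  164.  171.  139.  144.   90. 
[... 391 characters left out ...]
.  132.  209. ]
 [ 16.  192.  183.  194.  203.  193.  193.  133.  208. ]
 [ 17.5 181.  177.  187.  194.  179.  185.  133.  195. ]
 [ 19.  155.  151.  156.  164.  148.  157.  131.  158. ]
 [ 20.5 120.  117.  118.  124.  110.  117.  129.  107. ]
 [ 22.   97.   98.   89.   94.   87.   91.  129.   78. ]
 [ 23.5  82.   84.   88.   93.   80.   83.  130.   87. ]
 [ 25.   84.   87.  107.  114.   97.  103.  130.  107. ]
 [ 26.5 114.  119.  143.  151.  135.  143.  130.  123. ]
 [ 28.  147.  155.  166.  174.  166.  173.  130.  133. ]
 [ 29.5 154.  163.  173.  180.  173.  180.  129.  136. ]
 [ 31.  149.  157.  171.  178.  171.  178.  130.  137. ]
 [ 32.5 141.  147.  172.  179.  164.  171.  130.  137. ]]
```

The jaw has moved 17.0 mm (centre -5.4 → 11.6), so the pointer is at about 12.3 and the slot centre at 16.1. That leaves about 3.8 mm of jaw travel, or 8.7 mm of rim. I'll make one short stroke.

step_arm --deltas '[[[0.367, -0.297, 0], [0, 0, 0], -1], [[0.367, -0.297, 0], [0, 0, 0], -1], [[0.367, -0.297, 0], [0, 0, 0], -1], [[0.367, -0.297, 0], [0, 0, 0], -1], [[0.367, -0.297, 0.05], [0, 0, 0], -1], [[0.367, -0.297, 0.09], [0, 0, 0], -1], [[0.367, -0.297, 0.1], [0, 0, 0], -1], [[0.367, -0.297, 0.1], [0, 0, 0], -1], [[0.367, -0.297, 0.1], [0, 0, 0], -1]]'

```text
t: 8.02
ee_pos: [443.9, -67.9, 95.0]
orientation: [-3.111, -0.437, 0.001]
ft_force: [-0.6, -0.4, 0.4]
width: 0.3
grasp_force: 0.0
```

```bash
python3 - <<'E'
from h import *;from workcell import *
tool([-74,0,80.2],get_obs(),np.load('q.npy'))
E
```

```text
t 8.0167 ee [443.9 -67.9  95. ] jig xy [-74.2  -0. ] yaw 0.279 rz -0.001 tilt [-0.  0. -1.] F [-0.62 -0.4   0.44] w 0.29118184717169765
delta/300 [ 0.0006 -0.0001  0.0493]
```

step_arm --deltas '[[[0, 0, 0.025], [0, 0, 0], -1], [[0, 0, 0.035], [0, 0, 0], -1], [[0, 0, 0.042], [0, 0, 0], -1], [[0, 0, 0.049], [0, 0, 0], -1], [[0, 0, 0.049], [0, 0, 0], -1], [[0.005, 0, 0.049], [0, 0, 0], -1], [[0.01, 0, 0.049], [0, 0, 0], -1], [[0.015, 0, 0.049], [0, 0, 0], -1], [[0.02, 0, 0.049], [0, 0, 0], -1], [[0.025, 0, 0.049], [0, 0, 0], -1], [[0.029, 0, 0.049], [0, 0, 0], -1], [[0.029, 0, 0.049], [0, 0, 0], -1], [[0.029, 0, 0.049], [0, 0, 0], -1], [[0.029, 0, 0.049], [0, 0, 0], -1]]'

```text
t: 9.18
ee_pos: [452.9, -65.4, 80.4]
orientation: [3.111, 0.438, 0.001]
ft_force: [0.8, -1.1, 4.8]
width: 0.5
grasp_force: 2.5
```

step_arm --deltas '[[[0, 0, -0.02], [0, 0, 0], -1], [[0, 0, -0.1], [0, 0, 0], -1], [[-0.2, 0, -0.2], [0, 0, 0], -1], [[-0.4, 0.3, -0.2], [0, 0, 0], -1], [[-0.4, 0.3, -0.2], [0, 0, 0], -1], [[-0.4, 0.3, -0.2], [0, 0, 0], -1], [[-0.4, 0.3, -0.2], [0, 0, 0], -1], [[-0.4, 0.3, -0.2], [0, 0, 0], -1], [[-0.4, 0.3, -0.2], [0, 0, 0], -1], [[-0.4, 0.3, -0.2], [0, 0, 0], -1]]'

```text
t: 10.02
ee_pos: [362.2, -184.0, 140.0]
orientation: [-3.11, -0.44, 0.0]
ft_force: [-0.1, 0.3, -0.4]
width: 0.9
grasp_force: 0.0
```

```bash
python3 prof.py | tail -25; python3 - <<'E'
import numpy as np,cv2
b=np.load('I1.npy')[205:235,280:320]
cv2.imwrite('pics/l3.png',cv2.resize(b.clip(0,255).astype('uint8'),None,fx=18,fy=18,interpolation=2))
E
```

```text
[ -3.5 101.  163.  125.  185.  126.  177.  202.  144. ]
 [ -2.  123.  168.  146.  186.  154.  181.  202.  143. ]
 [ -0.5 136.  166.  166.  184.  163.  176.  199.  142. ]
 [  1.  136.  158.  171.  179.  163.  168.  180.  143. ]
 [  2.5 134.  154.  171.  176.  155.  161.  138.  142. ]
 [  4.  124.  144.  164.  170.  139.  144.   90.  135. ]
 [  5.5 114.  131.  144.  151.  116.  121.   72.  129. ]
 [  7.   96.  108.  116.  122.   95.  100.   85.  146. ]
 [  8.5  83.   89.   94.  100.   81.   87.  102.  180. ]
 [ 10.   88.   89.   87.   92.   82.   89.  118.  204. ]
 [ 11.5 123.  109.  100.   95.  104.  105.  127.  211. ]
 [ 13.  163.  130.  141.  103.  147.  126.  130.  211. ]
 [ 14.5 186.  132.  181.  112.  178.  130.  132.  210. ]
 [ 16.  192.  124.  194.  125.  193.  146.  133.  209. ]
 [ 17.5 181.  118.  187.  136.  179.  155.  133.  208. ]
 [ 19.  155.  112.  156.  132.  148.  144.  131.  208. ]
 [ 20.5 120.  104.  118.  114.  110.  118.  129.  205. ]
 [ 22.   97.   93.   89.   95.   87.   93.  129.  187. ]
 [ 23.5  82.   82.   88.   94.   80.   85.  130.  147. ]
 [ 25.   84.   83.  107.  114.   97.  102.  130.   98. ]
 [ 26.5 114.  110.  143.  150.  135.  142.  130.   79. ]
 [ 28.  147.  145.  166.  174.  166.  173.  130.   91. ]
 [ 29.5 154.  158.  173.  180.  173.  179.  129.  111. ]
 [ 31.  149.  157.  171.  177.  171.  177.  130.  127. ]
 [ 32.5 141.  148.  172.  178.  164.  171.  130.  135. ]]
```

View pics/l3.png

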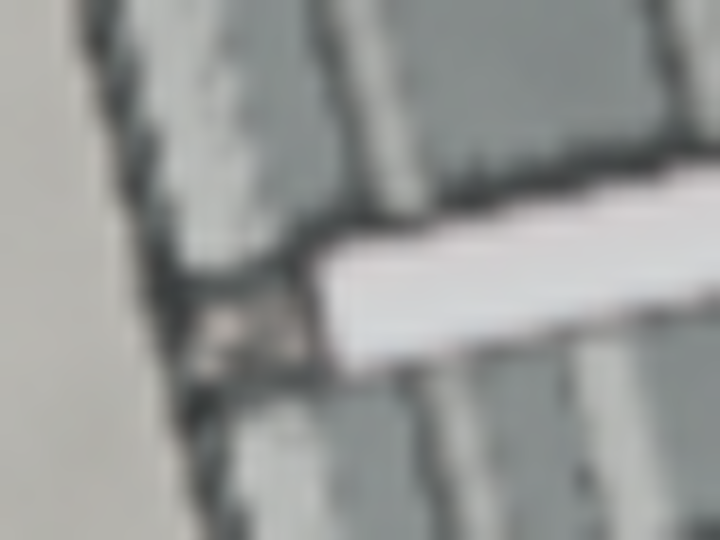

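The pointer now darkens the middle of the slot floor, near (245,330) in the crop. The jaw centre is at 15.9 and the slot centre at 16.1, and the hand is clear, so I'm handing in.

```bash
python3 -c "
from workcell import *
print(close_job())"
```

```text
the job is handed in; nothing more can be done
None
```

I handed the job in at about 10 s of the 51 s allowed: three light strokes (about 5 N) rolled the wheel until the pointer stood within about 1 mm of the slot's middle by camera, and the hand is clear; no verdict came back.

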